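Refit the gas hob knob and hold it pressed

ROBOT

A 7-joint arm with a two-finger parallel gripper is mounted at the origin on the work surface. World frame = base frame: x ahead of the robot, y to its left, z up, the work surface at z = 0. Lengths are in m, angles in degrees, forces in N, time in s.
With the tool pointing down it reaches from about 0.4 to 0.875 m from the base axis. Payload 4.4 kg.
Tool frame: the origin (TCP) lies midway between the tips of the shut fingers; the grasp point (between the pads) lies 19 mm behind it (ctrl.tcp_to_grasp is the distance from the TCP to the grasp point, in m); z points along the fingers, y is the line along which they close (so a half turn about z gives the same grasp; the last joint's range is limited). The gripper opens to 85 mm and grips with 20 to 120 N. Pads are 22 mm wide; open, the fingers measure 114 mm over their backs; the gripper's body (76 mm by 85 mm) begins 54 mm behind the grasp point. The pads swing forward as they close: fully open they stand 13 mm farther back than shut.
Start: joints at [63.209, 36.005, 2.206, 86.941, -1.547, 57.084, -1.146], TCP at [0.254, -0.598, 0.231] pointing down, gripper open.
Joint ranges: [-175.42, 175.42], [-21.48, 121.26], [-71.46, 75.88], [10.55, 141.38], [-63.04, 243.04], [13.31, 113.54], [-168.57, 168.57]. Speed limits (degrees/s): [147.25, 147.25, 180, 180, 180, 180, 180].

INTERFACE

Orientations are given as a 3x3 rotation matrix whose columns are the frame's x, y, z axes.
In Python, from cell import ctrl gives the robot as it stands. The module is installed in compiled form; this text tells all that it offers. Calls block until the motion is done:
- ctrl.move_to(position, orientation): joint-space move of the TCP to a pose.
- ctrl.move_linear(position, rot=None, feed=0.15): straight line of the TCP; rot=None keeps the orientation; feed is the mean speed in m/s.
- ctrl.move_j(angles): joint-space move.
- ctrl.gripper_open() and ctrl.close(grip_force=None): open the fingers fully, or close them until they stop; grip_force is the grip in N (None keeps the last).
- ctrl.pause(seconds).
- ctrl.inverse_kinematics(position, orientation): joint angles nearest the present ones, or None.
- ctrl.get_obs(): the state.
- ctrl.grab_frame(name): name is "scene" or "top"; returns the picture (420x560x3 uint8, red, green, blue); there is no depth.
- ctrl.camera_params(name): a dict with "intrinsics" (3x3 intrinsics, pixels), "dist_coeffs" ([k1, k2, p1, p2, k3] as OpenCV has them; the pictures are not rectified), "rvec" (rotation vector, rad) and "tvec" (3), from world to camera coordinates, as OpenCV has them. Camera axes: x right, y down, z forward; pixel columns grow to the right and rows downward; lengths in m; the calibration is good to about 2 mm. A picture is of the moment at which its call begins. camera_params takes no time and is no camera call.
A pose or a line that the arm cannot do raises ctrl.Unreachable and nothing moves.
- ctrl.job_done(): hands the job in; it is judged then, once.
Trained networks look in the newest picture that a camera, given by its name, has taken for a name from the list of things; names that differ only in an ending like _2 or _b are one class to them, and where a whole thing is asked for, a point or a joint stands for the part that bears it (a point fixed in the world has none). Each returns a list of dicts, best first, with "confidence" (0 to 1); they miss things now and then, are a little off and sometimes report something else, mostly with a low value. They report only what shows in the picture. A call takes as long as a camera call. They do not tell look-alikes from the thing itself.
- ctrl.cut_out(query, camera): "region" (420x560 bool, what is visible of it) and "extent" ([centre column, centre row, width, height] in pixels, round what is visible of it).
- ctrl.place_of(query, camera): "uv" ([column, row] in pixels: a listed point, or the origin of a listed thing).
The state is a dict: "time": time; "q": joint angles; "dq": joint speeds; "effort": joint torques, N m; "ee_pos": TCP position; "tool_rot": TCP orientation; "wrist_force": force on the tool from outside, world axes, zero at the start; "moment": the same for the moment, N m; "grip_width": finger opening in m; "finger_force": force on a finger pad.
Only numpy, scipy, OpenCV 4.12 (cv2) and the standard library are available. Lean on these libraries where they do the work, as an engineer would, in place of code of your own. Each camera call takes 0.05 s, during which the arm holds its last target. There are 200 camera calls.

TASK

Swing the orange-framed child guard of the gas hob up and gently onto its stop. Then pick up the loose control knob, turn it so that its D-shaped bore matches the brass D-shaft, push it fully home on the shaft and press it fully in against the valve spring, as for lighting the burner. Finish still holding the knob pressed in, with the guard up, and leave the pot, the mug and the jar alone.

Things in the scene. Friction and masses are not known exactly. Their poses are not given: they have to be found in the camera images.
- guard (a joint): hinge of the child guard, a clear panel framed in orange (174 mm wide, 112 mm deep, 7 mm thick) over the spindle. 0 = closed (level); grows as the edge nearest the robot swings up and over, away from the robot; 2.0 rad = open on its stop, leaning back. Stiff hinge: about 2 N of friction plus up to 1 N of weight at the handle; it stays wherever it is left.
- guard_handle (a point): centre of the guard's orange handle, a round bar 36 mm long, 16 mm thick, parallel to the hinge, 146 mm from the hinge axis, 34 mm ahead of the panel's edge, on a neck 14 mm wide. Its flat ends can be pinched from above, gripper closing along the bar; it swivels between the pads as the guard swings. x: handle to hinge, y: along the bar; turns with the guard. Closed, 74 mm above the work surface.
- guard_hinge (a point): middle of the hinge axis, 74 mm above the work surface and 62 mm beyond the spindle's axis along the hob's x; y is the hinge axis. Opening carries the handle from the robot's side (-x of the hob) up through +z. Steel posts 10 mm wide, tops 80 mm above the work surface, stand at the hinge's ends, 95 mm to either side.
- spindle_tip (a point): centre, on the shaft's round axis, of the top of the brass spindle: an upright D-shaft 12 mm in diameter with one flat 1.5 mm from the axis, its top 3 mm tapered by 1.7 mm all round. x points out of the flat, the way of the red line on the steel bezel. Not pressed, the tip is 36 mm above the work surface and 24 mm above the hob's top. It does not turn; it moves down as it is pressed.
- spindle (a joint): how far the spindle is pressed down, m: 0 = out, 0.006 = fully in, at its end stop. A spring pushes it out: about 3 N to start, 8 N fully in.
- knob: loose control knob standing on the counter right of the hob, about 70 g: black round skirt 44 mm in diameter, 20 mm high; on it a black bar grip 44 mm long (x), 12 mm wide (y), from 20 to 42 mm high. Origin: centre of the underside; z up. The bar's +x end bears a white pointer line on top and a white end face.
- knob_bore (a point): mouth of the knob's D-bore, same point and axes as knob. Radius 6.6 mm, flat 2.1 mm from the axis on the +x (white pointer) side, 14 mm deep: 0.6 mm play round the shaft. It goes on freely only with the pointer (x) the way the shaft's flat faces (x of spindle_tip), within 6 degrees. Home, the underside is 14 mm below the tip: 22 mm above the work surface, 16 mm when pressed in.
- knob_pointer (a point): outer upper end of the white pointer line on the knob, 22 mm from the knob's axis on its +x side, 42 mm above its underside.
- hob: black gas hob, fixed, 440 x 300 mm, top 12 mm above the work surface. Origin: on the work surface under the spindle; x axis to the burner and hinge. It reaches from 120 mm on the robot's side to 320 mm beyond the origin; pan support (top 50 mm above the work surface) from 105 to 305 mm beyond. Steel rails, tops 30 mm above the work surface, lie 95 mm to either side of the spindle.
- pot: steel pot on the pan support, 130 mm in diameter, 85 mm high; leave alone. Origin: centre of its underside.
- mug: white mug on the counter, 76 mm in diameter, 90 mm high, handle on its y side; leave alone. Origin: centre of its underside.
- jar: amber jar with a red cap on the counter, 60 mm in diameter, 100 mm high; leave alone. Origin: centre of its underside.
There are look-alikes about, which are no part of the job. What is meant by the knob is not purple or red, and is the larger of those in its own colour.

How it is judged (in metres and radians):
On the way:
1. the guard is swung up onto its stop (value of joint guard above 1.9 rad), for 0.2 s.
At the end, for the whole second after the job is handed in: Guard past 1.85 rad; knob home on the D-shaft (underside over 11.5 mm below the tip, within 2.5 mm of its axis, pointer within 0.25 rad of the flat's facing, tilt under 0.12 rad); fingers on it with over 1 N and spindle pressed in by over 3.5 of 6 mm through the last second (value of joint guard above 1.85 rad and z of knob in the frame of spindle_tip below -0.0115 m and horizontal distance between knob and spindle_tip below 0.0025 m and angle between the x axis of knob and the x axis of spindle_tip, either way round below 0.25 rad and x of knob_pointer in the frame of spindle_tip above 0.015 m and angle between knob's own z axis and vertical below 0.12 rad and value of joint spindle above 0.0035 m and contact force between knob and the fingers above 1 N); the arm keeps its last pose, push and grip.
It fails at once if the guard is slammed onto its stop (faster than 1.5 rad/s in the last part of its swing) (value of joint guard above 1.8 rad and velocity of joint guard above 1.5 rad/s).
It fails at once if the pot is shoved (over 30 mm) or tipped (distance of pot from where it was at the start of the episode above 0.03 m or angle between pot's own z axis and vertical above 0.35 rad).
It fails at once if the mug is shoved (over 30 mm) or tipped (distance of mug from where it was at the start of the episode above 0.03 m or angle between mug's own z axis and vertical above 0.35 rad).
It fails at once if the jar is shoved (over 30 mm) or tipped (distance of jar from where it was at the start of the episode above 0.03 m or angle between jar's own z axis and vertical above 0.35 rad).
It also fails if it takes over 64 s, if anything falls off the work surface, if the arm or the gripper's body presses on something with over 40 N, if the wrist force passes 120 N, or if a joint passes its speed limit or range.

## Working session

There is one attempt and no reset: what is moved stays moved. The work goes in short steps, each a Python script; the robot and the scene stay as the last script left them, time stands still between calls to the robot, and variables do not carry over. Pictures are saved under pics/ and viewed, at most 10 in all, crops included, and the job is handed in when it is done.

```bash
ls; mkdir -p pics
cat > h.py <<'E'
import numpy as np, cv2
from cell import ctrl
def cam(n):
    p=ctrl.camera_params(n); R,_=cv2.Rodrigues(np.array(p["rvec"],float)); return np.array(p["intrinsics"],float),np.array(p["dist_coeffs"],float),R,np.array(p["tvec"],float).ravel()
def ray(n,uv):
    K,D,R,t=cam(n); u=cv2.undistortPoints(np.array(uv,float).reshape(-1,1,2),K,D).reshape(-1,2)
    return -R.T@t,(R.T@np.c_[u,np.ones(len(u))].T).T
def at_z(n,uv,z):
    c,d=ray(n,uv); return c+d*((z-c[2])/d[:,2])[:,None]
def proj(n,P):
    K,D,R,t=cam(n); return cv2.projectPoints(np.array(P,float).reshape(-1,1,3),cv2.Rodrigues(R)[0],t,K,D)[0].reshape(-1,2)
def save(n,f):
    im=ctrl.grab_frame(n); cv2.imwrite(f,im[:,:,::-1]); return im
E
python3 - <<'E'
from h import *
np.set_printoptions(precision=4,suppress=True)
for n in("scene","top"):
    save(n,f"pics/{n}0.png")
    K,D,R,t=cam(n); print(n,-R.T@t,K[0,0])
    for q,z in(("guard_handle",.074),("guard_hinge",.074),("spindle_tip",.036),("knob",0),("knob_pointer",.042),("hob",0),("pot",.05),("mug",0),("jar",0)):
        for r in ctrl.place_of(q,n)[:3]:
            print(q,round(r["confidence"],2),np.round(r["uv"],1),at_z(n,r["uv"],z)[0])
print(ctrl.get_obs()["time"],ctrl.tcp_to_grasp)
E
```

```text
pics
scene [ 0.9903 -0.6947  0.7221] 456.6942656416568
guard_handle 0.64 [280.4 147.4] [0.4283 0.0666 0.074 ]
guard_hinge 0.89 [325.9 182.1] [0.5927 0.0173 0.074 ]
knob 0.97 [208.5 266.6] [ 0.5013 -0.2835  0.    ]
knob 0.89 [243.9 281.9] [ 0.5863 -0.2708  0.    ]
knob 0.65 [197.8 237.7] [ 0.4246 -0.2359  0.    ]
knob_pointer 0.82 [247.7 262.6] [ 0.5848 -0.2536  0.042 ]
knob_pointer 0.69 [194.  220.2] [ 0.4138 -0.229   0.042 ]
knob_pointer 0.56 [213.  254.1] [ 0.5144 -0.2778  0.042 ]
hob 0.67 [308.2 196.1] [0.5418 0.027  0.    ]
pot 0.62 [378.4 225.7] [ 0.7458 -0.0147  0.05  ]
mug 0.7 [275.1 352.9] [ 0.7326 -0.3607  0.    ]
jar 0.85 [131.8 321.3] [ 0.478  -0.4686  0.    ]
top [ 0.4365 -0.1851  1.1207] 489.51145186775307
guard_handle 0.94 [186.8 275. ] [0.4718 0.0331 0.074 ]
guard_hinge 0.74 [199.5 216.2] [0.5981 0.0052 0.074 ]
knob 0.86 [324.8 220.5] [ 0.5903 -0.2718  0.    ]
knob 0.8 [332.2 264.3] [ 0.4892 -0.2842  0.    ]
knob 0.61 [313.5 298.4] [ 0.4139 -0.2387  0.    ]
knob_pointer 0.75 [316.7 217.9] [ 0.5909 -0.2508  0.042 ]
knob_pointer 0.66 [327.4 248.5] [ 0.5221 -0.2715  0.042 ]
knob_pointer 0.54 [306.1 303.2] [ 0.405  -0.2203  0.042 ]
hob 0.76 [201.9 247. ] [0.5376 0.0133 0.    ]
pot 0.73 [207.3 151. ] [ 0.7514 -0.0084  0.05  ]
pot 0.38 [186.5 279.7] [0.4625 0.0388 0.05  ]
mug 0.81 [361.2 161.1] [ 0.7286 -0.3639  0.    ]
mug 0.61 [326.6 249.5] [ 0.5233 -0.273   0.    ]
jar 0.76 [414.6 268.3] [ 0.4739 -0.4714  0.    ]
1.0 0.0187
```

View pics/scene0.png

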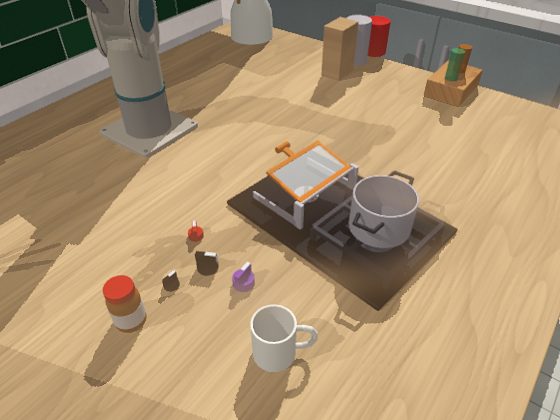

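View pics/top0.png

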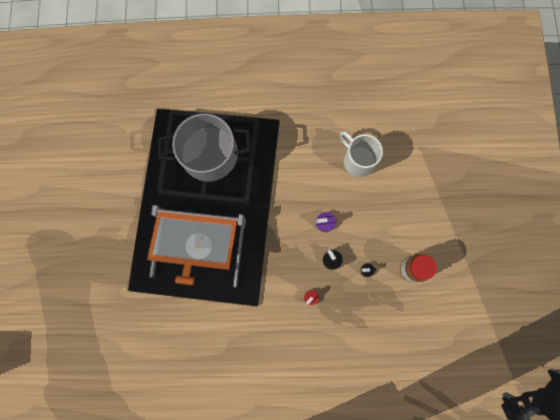

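Run:
```python
from h import *
np.set_printoptions(precision=4,suppress=True)
im=cv2.imread("pics/top0.png")
cv2.imwrite("pics/topc.png",cv2.resize(im[195:310,120:345],None,fx=3.5,fy=3.5,interpolation=cv2.INTER_CUBIC))
c=at_z("top",[[156,108],[279,120],[258,305],[129,290]],.012);print(c)
print((c[0]+c[1])/2-(c[2]+c[3])/2, c.mean(0))
for q in("guard","guard_handle","hob","knob"):
  for n in("top","scene"):
    for r in ctrl.cut_out(q,n)[:3]:
        m=r["region"];ys,xs=np.nonzero(m);rc=cv2.minAreaRect(np.c_[xs,ys].astype(np.float32))
        print(q,n,round(r["confidence"],2),m.sum(),(xs.mean().round(1),ys.mean().round(1)),np.round(r["extent"],1),cv2.boxPoints(rc).round(1).tolist())
for P in ([.4718,.0331,.074],): print(proj("top",P),proj("scene",P))
```

```text
[[ 0.8753  0.1227  0.012 ]
 [ 0.8326 -0.1733  0.012 ]
 [ 0.4031 -0.114   0.012 ]
 [ 0.4431  0.1791  0.012 ]]
[ 0.4309 -0.0578  0.    ] [0.6385 0.0036 0.012 ]
guard top 0.78 4447 (np.float64(192.6), np.float64(241.0)) [191.5 247.2  89.6  76.9] [[144.39999389648438, 276.29998779296875], [157.1999969482422, 203.89999389648438], [237.89999389648438, 218.1999969482422], [225.10000610351562, 290.5]]
guard scene 0.65 3021 (np.float64(308.1), np.float64(170.1)) [312.6 172.1  86.   62.5] [[258.8999938964844, 165.39999389648438], [300.79998779296875, 120.30000305175781], [352.6000061035156, 168.39999389648438], [310.6000061035156, 213.5]]
guard_handle top 0.86 4314 (np.float64(192.9), np.float64(240.6)) [191.5 245.8  87.6  71.7] [[144.60000610351562, 275.6000061035156], [157.60000610351562, 204.5], [237.6999969482422, 219.0], [224.8000030517578, 290.1000061035156]]
guard_handle top 0.47 319 (np.float64(332.6), np.float64(259.5)) [332.  260.1  19.7  19. ] [[319.0, 259.0], [332.0, 246.0], [346.0, 260.0], [333.0, 273.0]]
guard_handle scene 0.77 3098 (np.float64(308.1), np.float64(170.3)) [308.9 1
[... 844 characters left out ...]
5, 269.5], [367.5, 260.5], [376.0, 269.0], [367.0, 278.0]]
knob top 0.59 362 (np.float64(332.2), np.float64(260.1)) [332.4 260.6  18.5  21.2] [[322.0, 250.0], [342.0, 250.0], [342.0, 270.0], [322.0, 270.0]]
knob scene 0.87 470 (np.float64(206.8), np.float64(262.2)) [205.9 262.6  21.   18.5] [[195.0, 251.0], [218.0, 251.0], [218.0, 274.0], [195.0, 274.0]]
knob scene 0.85 494 (np.float64(243.8), np.float64(278.1)) [243.  277.8  18.6  29.5] [[233.0, 262.0], [254.0, 262.0], [254.0, 291.0], [233.0, 291.0]]
knob scene 0.82 236 (np.float64(170.9), np.float64(281.7)) [170.8 282.2  20.6  19.1] [[163.0, 271.0], [178.0, 271.0], [178.0, 290.0], [163.0, 290.0]]
[[186.8016 275.0153]] [[286.6931 159.973 ]]
```

View pics/topc.png

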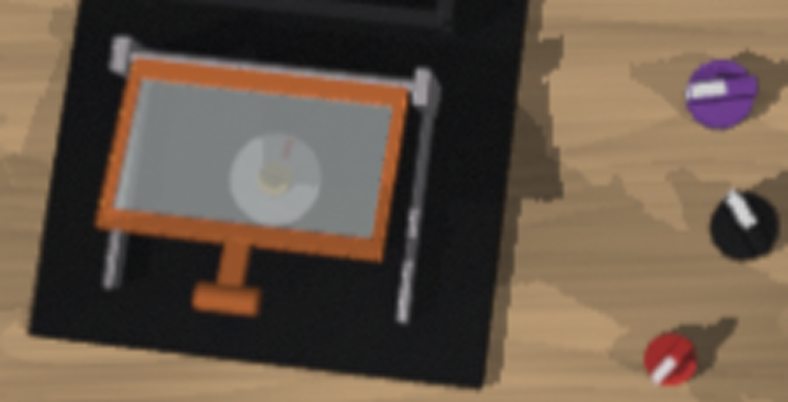

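Run:
```python
from h import *
np.set_printoptions(precision=4,suppress=True)
f=lambda u,v:[120+u/3.5,195+v/3.5]
P=lambda a,z:at_z("top",[f(*a)],z)[0]
h=P((227,300),.08);l=P((122,42),.08);r=P((424,76),.08);t=P((274,178),.036)
print("handle",h,"hinge",(l+r)/2,np.linalg.norm(l-r),np.degrees(np.arctan2(*(r-l)[:2][::-1]))+90,"tip",t)
x=(l+r)/2-h; print(np.linalg.norm(x[:2]),np.degrees(np.arctan2(x[1],x[0])))
a=P((272,180),.012);b=P((288,145),.012);print("flat",np.degrees(np.arctan2(*(b-a)[:2][::-1])))
print("knob skirt",P((745,226),.015)); a=P((733,193),.042);b=P((751,224),.042);print("ptr",a,b,np.degrees(np.arctan2(*(a-b)[:2][::-1])))
for q in([.456,.028,.074],[.6008,.0086,.074],[.5393,.0168,.036],P((745,226),.015)): print(proj("scene",q),proj("top",q))
im=cv2.imread("pics/scene0.png")
A=cv2.resize(im[130:230,245:365],None,fx=3.5,fy=3.5,interpolation=cv2.INTER_CUBIC)
B=cv2.resize(im[240:300,180:260],None,fx=4.5,fy=4.5,interpolation=cv2.INTER_CUBIC)
C=np.zeros((350,790,3),np.uint8);C[:,:420]=A;C[:270,425:785]=B;cv2.imwrite("pics/sc.png",C)
```

```text
handle [0.4597 0.036  0.08  ] hinge [0.6069 0.0081 0.08  ] 0.19058025011668045 -8.255536645514653 tip [0.5371 0.0151 0.036 ]
0.1498708541944434 -10.741099687766871
flat -25.139444369228112
knob skirt [ 0.499  -0.2849  0.015 ]
ptr [ 0.5184 -0.2758  0.042 ] [ 0.4986 -0.2862  0.042 ] 27.74673445113245
[[280.1291 158.6736]] [[189.1814 282.4044]]
[[326.8937 185.4092]] [[197.9642 215.0403]]
[[305.5853 186.3585]] [[197.5204 244.9048]]
[[206.4689 261.7121]] [[332.8571 259.5714]]
```

View pics/sc.png

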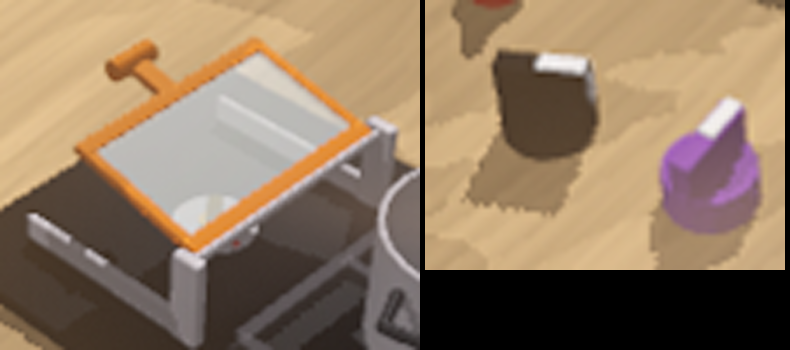

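```bash
cat >> h.py <<'E'
def tri(a,b):
    c1,d1=ray("top",[a]);c2,d2=ray("scene",[b]);d1=d1[0];d2=d2[0]
    s=np.linalg.lstsq(np.c_[d1,-d2],c2-c1,rcond=None)[0];p=c1+s[0]*d1;q=c2+s[1]*d2
    return (p+q)/2,np.linalg.norm(p-q)
E
python3 - <<'E'
from h import *
np.set_printoptions(precision=4,suppress=True)
T=lambda a:[120+a[0]/3.5,195+a[1]/3.5]
S=lambda a:[245+a[0]/3.5,130+a[1]/3.5]
for n,a,b in(("handle",(227,300),(132,61)),("frontL",(99,225),(257,41)),("frontR",(381,261),(79,149)),("postL",(122,42),(380,124)),("postR",(424,76),(190,256)),("tip",(274,178),(213,203))):
    print(n,*tri(T(a),S(b)))
E
```

```text
handle [0.4599 0.0313 0.106 ] 0.0021125955436766056
frontL [0.5074 0.1118 0.0974] 0.0038313692672858482
frontR [ 0.4819 -0.0584  0.0967] 0.00504791648199036
postL [0.6183 0.1    0.0833] 0.0043986815707620615
postR [ 0.5921 -0.087   0.0843] 0.0011926741763351927
tip [0.5386 0.0171 0.0302] 0.0025975723500031014
```

```bash
cat >> h.py <<'E'
yaw=np.radians(-8.1); XH=np.array([np.cos(yaw),np.sin(yaw),0]); YH=np.array([-np.sin(yaw),np.cos(yaw),0]); Z=np.array([0,0,1.])
def down(y): y=np.array(y,float); return np.c_[np.cross(y,-Z),y,-Z]
def pick_rot(p,y):
    q0=np.array(ctrl.get_obs()["q"]); best=None
    for s in(1,-1):
        q=ctrl.inverse_kinematics(p,down(s*np.array(y)))
        if q is not None:
            c=np.abs(np.array(q)-q0).max(); 
            if best is None or c<best[0]: best=(c,s)
    print("rot",best); return down(best[1]*np.array(y))
def st(m=""):
    o=ctrl.get_obs(); print(m,"t",round(o["time"],2),"p",np.round(o["ee_pos"],4),"F",np.round(o["wrist_force"],1),"M",np.round(o["moment"],2),"w",round(o["grip_width"],4),"ff",np.round(o["finger_force"],1)); return o
E
python3 - <<'E'
from h import *
g=np.array([.4599,.0313,.1035]); tcp=g-[0,0,.019]
R=pick_rot(tcp+[0,0,.1],YH)
ctrl.move_to(tcp+[0,0,.10],R); st()
ctrl.move_linear(tcp,feed=.1); st()
ctrl.close(20); o=st("closed")
np.save("R.npy",R)
E
```

```text
rot (np.float64(46.87618291667353), 1)
 t 3.77 p [0.4602 0.0302 0.1844] F [-0.6 -0.2  0.4] M [-0.01  0.02 -0.03] w 0.0854 ff 0.0
 t 4.92 p [0.4603 0.0314 0.0849] F [-0.8  0.3 -0.3] M [ 0.   -0.04 -0.01] w 0.0856 ff 0.0
closed t 5.42 p [0.4596 0.0297 0.0845] F [-0.9 -6.1  1.1] M [-0.95 -0.04  0.21] w 0.0355 ff 26.4
```

Run:
```python
from h import *
H=np.array([.603,.0078,.074]); g0=np.array([.4599,.0313,.1045]); lat=((g0-H)@YH)*YH-.001*YH
th0=np.arctan2(g0[2]-H[2],-(g0-H)@XH); print(th0,lat)
off=np.array([.4599,.0313,.0845])-(H+lat+.146*(-np.cos(th0)*XH+np.sin(th0)*Z))
print(off)
for i,th in enumerate(np.linspace(th0,2.0,14)[1:]):
    p=H+lat+.146*(-np.cos(th)*XH+np.sin(th)*Z)+off
    ctrl.move_linear(p,feed=.08 if th<1.6 else .05)
    if i%2==0 or th>1.6: o=st(f"{th:.2f}")
    if np.linalg.norm(ctrl.get_obs()["wrist_force"])>35: print("force stop",th);break
save("scene","pics/s1.png"); save("top","pics/t1.png")
```

```text
0.20734526897384326 [0.00029626 0.00208161 0.        ]
[-0.0019488   0.00128743 -0.01955596]
0.35 t 5.83 p [0.4653 0.0289 0.1039] F [ 0.7 -5.2  0. ] M [-1.02  0.01  0.05] w 0.0352 ff 26.0
0.62 t 6.62 p [0.4836 0.0263 0.1393] F [ 0.7 -4.8 -0.5] M [-1.07  0.07 -0.04] w 0.0354 ff 25.2
0.90 t 7.42 p [0.5112 0.0225 0.1687] F [-1.1 -5.9 -0.6] M [-1.19  0.24 -0.05] w 0.0351 ff 24.5
1.17 t 8.22 p [0.5457 0.0176 0.1892] F [ 0.4 -5.3 -0.7] M [-1.19  0.21 -0.01] w 0.0356 ff 23.8
1.45 t 9.03 p [0.5841 0.0122 0.1993] F [-0.9 -5.2 -2.3] M [-1.09  0.26  0.04] w 0.0354 ff 23.5
1.72 t 9.97 p [0.6236 0.0067 0.1987] F [-1.4 -5.3 -2.2] M [-1.1   0.27 -0.  ] w 0.0357 ff 23.6
1.86 t 10.53 p [0.6432 0.0039 0.1943] F [-0.8 -5.  -1. ] M [-1.08  0.3   0.05] w 0.0355 ff 23.8
2.00 t 11.07 p [0.662  0.0012 0.1874] F [ 0.6 -5.5 -0.5] M [-1.03  0.21  0.1 ] w 0.0357 ff 24.0
```

View pics/s1.png

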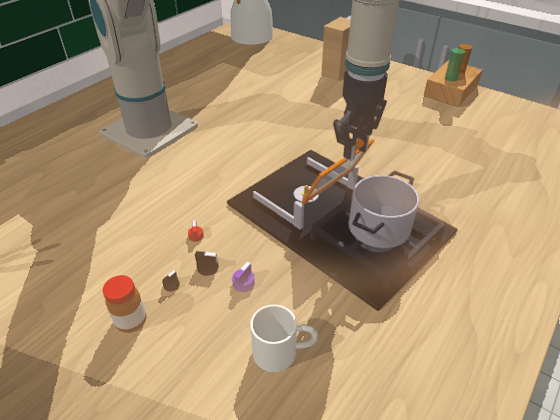

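Run:
```python
from h import *
p=np.array([.6622,.0013,.1874])
for k in range(1,6):
    ctrl.move_linear(p+.003*k*(.91*XH-.42*Z),feed=.03); o=st(k)
    if (np.array(o["wrist_force"])@XH)<-6: break
ctrl.pause(.3); st("hold")
ctrl.gripper_open(); st("open")
ctrl.move_linear(np.array(ctrl.get_obs()["ee_pos"])+[0,0,.07],feed=.12)
R=np.load("R.npy"); ctrl.move_to([.50,-.16,.27],R)
im=save("top","pics/t2.png"); im2=save("scene","pics/s2.png"); st()
for q in("spindle_tip","knob","guard_handle","guard_hinge"):
  for n in("top","scene"):
    for r in ctrl.place_of(q,n)[:2]: print(q,n,round(r["confidence"],2),np.round(r["uv"],1))
A=cv2.resize(im[200:300,140:240],None,fx=3.9,fy=3.9,interpolation=cv2.INTER_CUBIC)
B=cv2.resize(im2[130:230,260:360],None,fx=3.9,fy=3.9,interpolation=cv2.INTER_CUBIC)
cv2.imwrite("pics/c2.png",np.hstack([A,B])[:,:,::-1])
```

```text
1 t 11.46 p [0.6639 0.001  0.1865] F [-4.  -3.2  2.6] M [-0.68  1.05  0.05] w 0.0358 ff 24.4
2 t 11.71 p [0.6642 0.0009 0.1862] F [-12.5  -3.8  12.4] M [-0.65  2.71 -0.01] w 0.0354 ff 25.4
hold t 12.01 p [0.6642 0.0009 0.1862] F [-12.   -3.6  12. ] M [-0.69  2.78 -0.03] w 0.0354 ff 25.3
open t 12.55 p [0.6678 0.0008 0.1848] F [ 0.6 -0.7 -0.1] M [-0.   -0.06 -0.04] w 0.0854 ff 0.0
 t 14.31 p [ 0.5016 -0.1584  0.27  ] F [-0.2  0.3  0.2] M [ 0.01  0.   -0.02] w 0.0856 ff 0.0
spindle_tip scene 0.49 [130.8 318.8]
spindle_tip scene 0.38 [328.7 186.7]
knob top 0.87 [323.4 223. ]
knob top 0.57 [331.4 261.2]
knob scene 0.89 [242.8 281.2]
knob scene 0.79 [170.4 285.7]
guard_handle top 0.78 [188.6 171.6]
guard_handle scene 0.92 [356.4 149.4]
guard_handle scene 0.24 [378.2 225.1]
guard_hinge top 0.74 [197.8 213.3]
guard_hinge scene 0.73 [326.6 182.9]
```

View pics/c2.png

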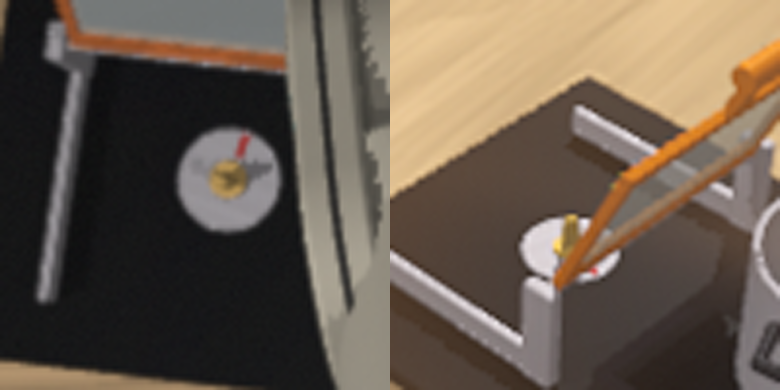

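```bash
cat > fit.py <<'E'
from h import *
from scipy.optimize import minimize
np.set_printoptions(precision=4,suppress=True)
a=np.linspace(0,2*np.pi,48,endpoint=False)
def model(x,y,w):
    c,s=np.cos(w),np.sin(w);R=np.array([[c,-s],[s,c]])
    sk=[np.c_[.022*np.cos(a),.022*np.sin(a),np.full(48,z)] for z in(0,.02)]
    bar=np.array([[i*.022,j*.006,z] for i in(1,-1) for j in(1,-1) for z in(.02,.042)])
    out=[np.vstack(sk),bar]
    return [np.c_[p[:,:2]@R.T+[x,y],p[:,2]] for p in out]
SC=8
def sil(n,v,x0,y0,w,h):
    m=np.zeros((h*SC,w*SC),np.uint8)
    for p in model(*v):
        q=(proj(n,p)-[x0,y0]+.5)*SC; cv2.fillConvexPoly(m,cv2.convexHull(np.round(q).astype(np.int32)),1)
    return cv2.resize(m.astype(np.float32),(w,h),interpolation=cv2.INTER_AREA)
im={n:cv2.imread(f)for n,f in(("top","pics/t2.png"),("scene","pics/s2.png"))}
box={"top":(318,245,30,30),"scene":(190,245,34,34)}
obs={}
for n,(x0,y0,w,h) in box.items():
    c=im[n][y0:y0+h,x0:x0+w].astype(int); sat=c.max(2)-c.min(2); 
    k=(c.max(2)<(62 if n=="top" else 80))|((sat<40)&(c.min(2)>130))
    k=cv2.morphologyEx(k.astype(np.uint8),cv2.MORPH_CLOSE,np.ones((2,2)))
    nl,lab,stt,_=cv2.connectedComponentsWithStats(k);i=1+np.argmax(stt[1:,4]);obs[n]=(lab==i).astype(np.float32)
    print(n,obs[n].sum())
    print("\n".join("".join(".#"[int(v)] for v in r) for r in obs[n]))
def cost(v,ns): return sum(np.abs(sil(n,v,*box[n])-obs[n]).sum() for n in ns)
for ns in(["top"],["scene"],["top","scene"]):
    f=lambda u:cost((u[0]/1000,u[1]/1000,u[2]/20),ns)
    r=min((minimize(f,[499,-285,20*np.radians(d)],method="Nelder-Mead",options=dict(initial_simplex=np.array([499,-285,20*np.radians(d)])+np.array([[0,0,0],[4,0,0],[0,4,0],[0,0,4]]))) for d in(20,32,44)),key=lambda r:r.fun)
    print(ns,r.x[:2]/1000,np.degrees(r.x[2]/20),r.fun)
# white pointer
x0,y0,w,h=box["top"];c=im["top"][y0:y0+h,x0:x0+w].astype(int)
wm=np.clip((c.min(2)-100)/100,0,1)*((c.max(2)-c.min(2))<50);ys,xs=np.nonzero(wm>0);ww=wm[ys,xs]
u=[x0+(xs*ww).sum()/ww.sum(),y0+(ys*ww).sum()/ww.sum()];print("white",u,at_z("top",[u],.042))
# bezel, red
c=im["top"][225:265,180:218].astype(int);B,G,Rr=c[...,0],c[...,1],c[...,2]
red=(Rr-np.maximum(G,B))>50;red&=(np.abs(G-B)<45);ys,xs=np.nonzero(red);print("red",list(zip(xs+180,ys+225)))
ur=[xs.mean()+180,ys.mean()+225]
bz=(c.max(2)>110);n_,lab,stt,cen=cv2.connectedComponentsWithStats(bz.astype(np.uint8));i=1+np.argmax(stt[1:,4])
cn=max(cv2.findContours((lab==i).astype(np.uint8),cv2.RETR_EXTERNAL,cv2.CHAIN_APPROX_NONE)[0],key=cv2.contourArea)
e=cv2.fitEllipse(cn);ub=[e[0][0]+180,e[0][1]+225];print("bezel",ub,e[1]);b=at_z("top",[ub,ur],.013);print(b,np.degrees(np.arctan2(*(b[1]-b[0])[:2][::-1])))
br=((Rr-B)>60)&(G-B>30);ys,xs=np.nonzero(br);print("brass",xs.mean()+180,ys.mean()+225,len(xs),at_z("top",[[xs.mean()+180,ys.mean()+225]],.030))
print("tri tip",tri((198.4,245.6),(306.2,186.4)))
E
python3 fit.py
```

```text
top 291.0
..............................
..............................
..............................
..............................
..............................
............#.................
...........########...........
...........##########.........
...........###########........
.........##############.......
........################......
........#################.....
.......##################.....
.......##################.....
......###################.....
......####################....
......###################.....
......###################.....
.......##################.....
.......##################.....
.......#################......
........################......
.........##############.......
..........###########.........
............#######...........
..............................
..............................
..............................
..............................
..............................
scene 51.0
..................................
..................................
..................................
..................................
.........
[... 1237 characters left out ...]
534883723), np.float64(254.2982945736434)] [[ 0.5092 -0.2791  0.042 ]]
red [(np.int64(202), np.int64(235)), (np.int64(203), np.int64(235)), (np.int64(201), np.int64(236)), (np.int64(202), np.int64(236)), (np.int64(203), np.int64(236)), (np.int64(201), np.int64(237)), (np.int64(202), np.int64(237)), (np.int64(201), np.int64(238)), (np.int64(202), np.int64(238)), (np.int64(201), np.int64(239))]
bezel [198.15929794311523, 245.89145278930664] (24.307886123657227, 24.927509307861328)
[[0.5392 0.0196 0.013 ]
 [0.56   0.0112 0.013 ]] -22.11475307560129
brass 197.13953488372093 245.69767441860466 43 [[0.5381 0.0188 0.03  ]]
tri tip (array([0.5392, 0.0162, 0.0357]), np.float64(0.0038758840354371966))
```

```bash
cat >> h.py <<'E'
def rot_ptr(deg,s): a=np.radians(deg); return down(s*np.array([-np.sin(a),np.cos(a),0]))
TIP=np.array([.539,.0188,.036]); KN=np.array([.4988,-.2855,0])
E
python3 - <<'E'
from h import *
for s in(1,-1):
    for p,d in((KN+[0,0,.1],32),(KN+[0,0,.02],32),(TIP+[0,0,.08],-22.5),(TIP,-22.5)):
        q=ctrl.inverse_kinematics(p,rot_ptr(d,s)); print(s,None if q is None else np.round(q,0))
s=1
R=rot_ptr(32,s)
ctrl.move_to(KN+[0,0,.11],R); ctrl.move_linear(KN+[0,0,.0225],feed=.08); st("down")
ctrl.close(25); st("closed25"); ctrl.close(60); st("closed")
ctrl.move_linear(np.array(ctrl.get_obs()["ee_pos"])+[0,0,.10],feed=.1);st("up")
ctrl.pause(.1)
im=save("scene","pics/s3.png");im2=save("top","pics/t3.png")
u=proj("scene",KN+[0,0,.1])[0].astype(int);v=proj("top",KN+[0,0,.1])[0].astype(int);print(u,v)
cr=lambda i,u:cv2.resize(i[u[1]-50:u[1]+50,u[0]-50:u[0]+50],None,fx=3.9,fy=3.9,interpolation=cv2.INTER_CUBIC)
cv2.imwrite("pics/c3.png",np.hstack([cr(im,u),cr(im2,v)])[:,:,::-1])
E
```

```text
1 [ 53.  46. -42. 105.  42.  46. 110.]
1 [ 49.  52. -36. 107.  49.  38. 105.]
1 [ 15.  39. -31. 110.  31.  39.  32.]
1 [ 11.  46. -25. 112.  38.  30.  27.]
-1 [ 28.  40.  -2. 106.   2.  34. -33.]
-1 [ 28.  47.  -1. 107.   2.  25. -33.]
-1 [-41.  55.  65. 112. -62.  58. -58.]
-1 [-32.  53.  44. 114. -60.  40. -61.]
down t 16.77 p [ 0.4992 -0.2857  0.023 ] F [ 0.8 -0.4 -0.1] M [ 0.01 -0.02 -0.08] w 0.0856 ff 0.0
closed25 t 17.43 p [ 0.4989 -0.2855  0.0226] F [-0.5 -0.2  0.7] M [-0.12 -0.01  0.01] w 0.0115 ff 28.9
closed t 17.65 p [ 0.499  -0.2855  0.0227] F [ 1.  -0.7  2.1] M [-0.02  0.03 -0.03] w 0.0109 ff 59.9
up t 18.8 p [ 0.4984 -0.2854  0.122 ] F [-1.1  0.  -0.7] M [0.   0.   0.05] w 0.0106 ff 59.4
[201 232] [336 257]
```

View pics/c3.png

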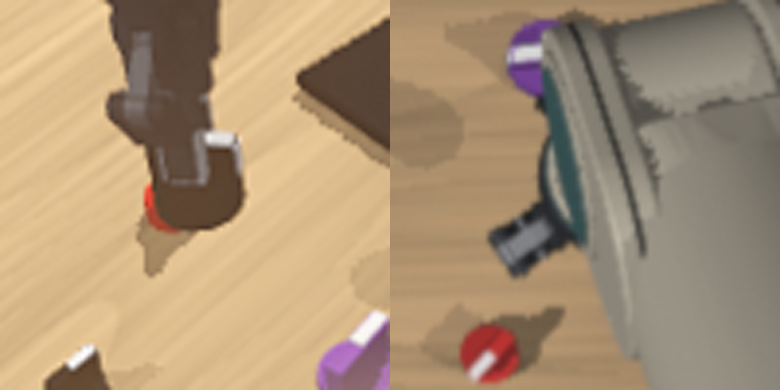

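Run:
```python
from h import *
R=rot_ptr(-22.5,1)
ctrl.move_to(TIP+[0,0,.0225+.05],R)
ctrl.move_linear(TIP+[0,0,.0225+.006],feed=.06); st("above"); ctrl.pause(.2)
im=save("scene","pics/s4.png");im2=save("top","pics/t4.png")
u=proj("scene",TIP)[0].astype(int)
cv2.imwrite("pics/c4.png",cv2.resize(im[u[1]-45:u[1]+35,u[0]-50:u[0]+50],None,fx=6,fy=6,interpolation=cv2.INTER_CUBIC)[:,:,::-1])
o=ctrl.get_obs(); f0=o["wrist_force"][2]; p=np.array(o["ee_pos"])
for k in range(1,13):
    ctrl.move_linear(TIP+[0,0,.0285-.0015*k],R,feed=.02); o=st(k)
    if o["wrist_force"][2]-f0>8: break
```

```text
above t 21.1 p [0.5392 0.019  0.0647] F [ 0.2 -0.2 -0.9] M [-0.02 -0.03 -0.04] w 0.0103 ff 59.4
1 t 21.65 p [0.5389 0.0188 0.0629] F [-0.  -0.1 -0.8] M [ 0.06 -0.01  0.02] w 0.0105 ff 59.4
2 t 21.9 p [0.5389 0.0188 0.0614] F [ 0.5  0.8 -0.7] M [ 0.01 -0.02  0.05] w 0.0105 ff 59.4
3 t 22.15 p [0.5389 0.0188 0.0599] F [ 0.5  0.7 -1.1] M [ 0.02 -0.03 -0.  ] w 0.0103 ff 59.4
4 t 22.4 p [0.5389 0.0188 0.0584] F [ 0.3 -0.2 -1.3] M [0.05 0.05 0.01] w 0.0107 ff 59.4
5 t 22.65 p [0.5389 0.0188 0.0569] F [ 0.5  0.1 -0.9] M [-0.03  0.   -0.03] w 0.0104 ff 59.4
6 t 22.9 p [0.5389 0.0188 0.0554] F [ 0.3  0.6 -1.2] M [-0.05  0.02 -0.01] w 0.0105 ff 59.4
7 t 23.15 p [0.5389 0.0188 0.0539] F [-0.   0.8 -0.3] M [ 0.04 -0.    0.03] w 0.0105 ff 59.4
8 t 23.4 p [0.5389 0.0188 0.0524] F [-0.1 -0.1 -0.4] M [-0.02 -0.01  0.05] w 0.0108 ff 59.4
9 t 23.65 p [0.5389 0.0188 0.0509] F [ 0.2  0.  -0.4] M [ 0.05 -0.01 -0.07] w 0.0106 ff 59.4
10 t 23.9 p [0.5389 0.0188 0.0494] F [ 0.3  0.5 -1.7] M [-0.02  0.03  0.03] w 0.0108 ff 59.4
11 t 24.15 p [0.5389 0.0188 0.0479] F [-0.4 -0.6 -0.6] M [-0.03  0.08  0.04] w 0.0104 ff 59.4
12 t 24.4 p [0.5389 0.0188 0.0464] F [ 0.6  0.1 -0.4] M [ 0.01 -0.01  0.06] w 0.0105 ff 59.5
```

View pics/c4.png

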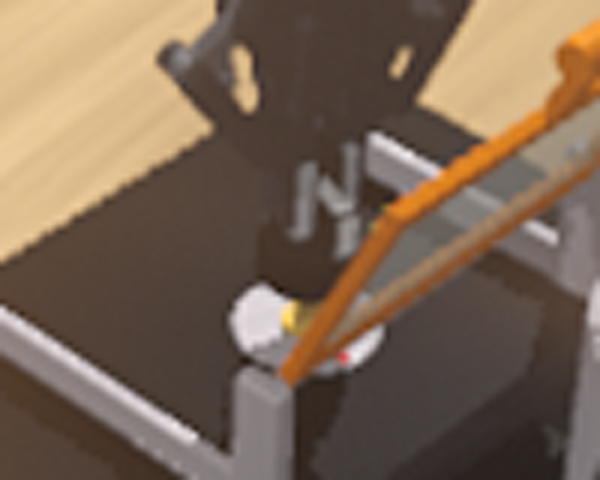

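Run:
```python
from h import *
R=rot_ptr(-22.5,1)
z=.0464
while z>.033:
    z-=.001; ctrl.move_linear([TIP[0],TIP[1],z],R,feed=.02); o=st(round(z,4))
    if o["wrist_force"][2]>22: break
ctrl.pause(.5); st("hold")
im=save("scene","pics/s5.png");im2=save("top","pics/t5.png")
u=proj("scene",TIP)[0].astype(int)
cv2.imwrite("pics/c5.png",cv2.resize(im[u[1]-60:u[1]+40,u[0]-50:u[0]+83],None,fx=6,fy=6,interpolation=cv2.INTER_CUBIC)[:,:,::-1])
```

```text
0.0454 t 24.65 p [0.539  0.0188 0.0453] F [ 0.3  0.9 -0.1] M [-0.02  0.04 -0.02] w 0.0107 ff 59.4
0.0444 t 24.9 p [0.5392 0.0188 0.0446] F [ 0.1 -0.1  1.9] M [0.01 0.05 0.02] w 0.0108 ff 59.7
0.0434 t 25.15 p [0.5392 0.0188 0.0435] F [-0.6  0.2  2.6] M [-0.04  0.01 -0.01] w 0.011 ff 59.8
0.0424 t 25.4 p [0.5392 0.0188 0.0425] F [0.3 0.  3.8] M [0.01 0.08 0.01] w 0.0104 ff 59.9
0.0414 t 25.65 p [0.5392 0.0188 0.0415] F [-0.7  0.1  3.9] M [-0.06 -0.01  0.  ] w 0.0107 ff 60.0
0.0404 t 25.9 p [0.5391 0.0188 0.0405] F [ 0.2 -0.1  3.9] M [-0.04 -0.02  0.06] w 0.0108 ff 60.1
0.0394 t 26.15 p [0.5392 0.0189 0.0397] F [-0.1  0.1  6.3] M [-0.07  0.1   0.04] w 0.0102 ff 60.5
0.0384 t 26.4 p [0.5392 0.0189 0.0396] F [-2.8 -0.3 15.8] M [-0.03  0.63 -0.05] w 0.0104 ff 61.8
0.0374 t 26.65 p [0.5392 0.0189 0.0396] F [-5.3 -0.1 24.6] M [-0.16  1.11  0.01] w 0.0107 ff 63.1
hold t 27.15 p [0.5393 0.0189 0.0396] F [-3.8 -1.1 24.8] M [-0.11  1.11  0.01] w 0.0108 ff 63.1
```

View pics/c5.png

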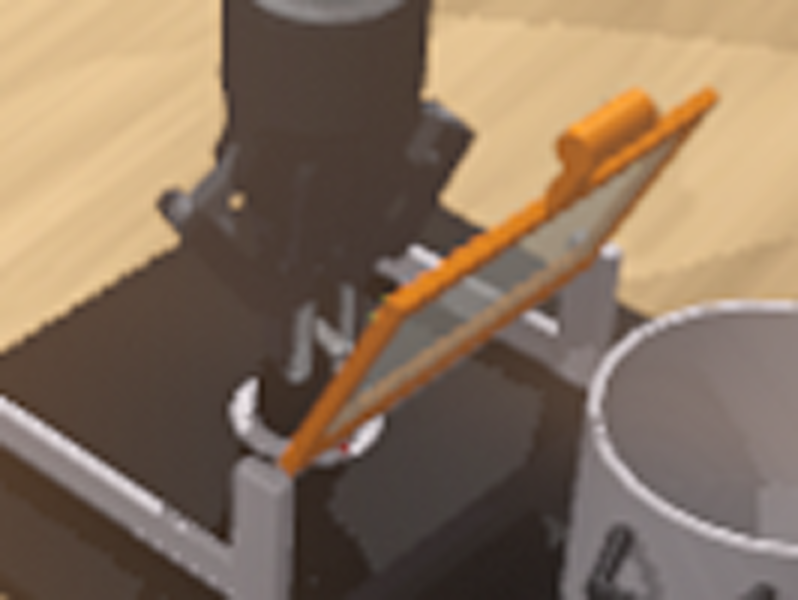

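```bash
python3 -c "
from h import *
print(ctrl.job_done()); st()"
```

```text
the job is handed in; nothing more can be done
None
the job is handed in; nothing more can be done
```

I handed the job in at about 27 s of the 64 s allowed, with no verdict returned. The guard is up on its stop. The knob went onto the D-shaft with no measurable resistance, reached home at about the expected height, and is held pressed against the spindle's end stop with about 25 N. The arm never came near the pot, mug or jar.

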